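Clear the doorway and latch the cheese cabinet

ROBOT

A 7-joint arm with a two-finger parallel gripper is mounted at the origin on the work surface. World frame = base frame: x ahead of the robot, y to its left, z up, the work surface at z = 0. Lengths are in m, angles in rad, forces in N, time in s.
With the tool pointing down it reaches from about 0.425 to 0.825 m from the base axis. Payload 3.6 kg.
Tool frame: the origin (TCP) lies midway between the tips of the shut fingers; the grasp point (between the pads) lies 19 mm behind it; z points along the fingers, y is the line along which they close (so a half turn about z gives the same grasp; the last joint's range is limited). The gripper opens to 93 mm and grips with 3 to 60 N. Pads are 15 mm wide; open, the fingers measure 128 mm over their backs; the gripper's body (75 mm by 188 mm) begins 65 mm behind the grasp point.
Start: joints at [-1.222, 0.615, -0.013, 1.423, 0.008, 1.103, -0.04], TCP at [0.238, 0.605, 0.219] pointing down, gripper open.
Joint ranges: [-3.12, 3.12], [-0.3, 2.06], [-1.34, 1.32], [0.26, 2.42], [-1.36, 4.5], [0.01, 1.98], [-2.84, 2.84]. Speed limits (rad/s): [2.79, 2.79, 3.14, 3.14, 3.14, 3.14, 3.14].

INTERFACE

Orientations are given as [roll, pitch, yaw] about the fixed x, y, z axes, in that order (R = Rz(yaw) Ry(pitch) Rx(roll)).
In Python, from bench import state, snapshot, camera_info, hand_in gives the robot as it stands. The module is installed in compiled form; this text tells all that it offers.
- The arm moves only by the tool jog_arm, never from a script. Its argument "deltas" is a list of rows, each an object of numbers: "x", "y", "z": the shift along the tool's x, y, z in units of 1000 mm (1.0 is 1000 mm); "rx", "ry", "rz": the turn, a rotation vector about the tool's x, y, z in units of 30 degrees (1.0 is 30 degrees); "claw": the gripper's target within -1 to 1 (shut at 1, half-way at 0, fully open at -1). A call has 1 to 12 rows; each row is the pose to reach, as a shift and turn from the pose commanded when the call began, along the tool's axes at that moment; what a row does not reach only later rows make up. A row lasts 1/12 s, in which the tool goes at most 41.7 mm and 7.16 degrees, less where a joint would pass 70% of its speed; a pose out of reach is approached as far as the arm can. A call with a number of a shift or a turn outside -1 to 1 is refused whole. A call with a gripper value outside its range is refused whole. The fingers move at their own pace and stop on an object; "force" is the grip in N (left out, the last holds). Time passes only in rows, so rows that repeat a pose let the fingers close. It gives the time, the measured TCP pose, the force, the opening and the grip force at its end, in the units of the state.
- state(): the state, without advancing time (a new reading comes with each control period).
- snapshot(name): name is "scene" or "top"; returns (picture, depth): 384x512x3 uint8, red, green, blue; 384x512 float32, m along the optical axis (not along the pixel's ray), 0 where there is no reading.
- camera_info(name): a dict with "fovy" (degrees; the focal length in pixels is half the picture's height over the tangent of half this angle, whatever the lens; pixels are square), "cx", "cy" (the principal point, pixels), "distortion" ([k1, k2, p1, p2, k3] as OpenCV has them; the pictures are not rectified), "extrinsics" (4x4, takes a point from world to camera coordinates). Camera axes: x right, y down, z forward; pixel columns grow to the right and rows downward; lengths in m; the calibration is good to about 2 mm. A picture is of the moment at which its call begins. camera_info takes no time and is no camera call.
- hand_in(): hands the job in; it is judged then, once.
The state is a dict: "time": time; "joint_positions": joint angles; "qd": joint speeds; "joint_torque": joint torques, N m; "position": TCP position; "tool_rot": TCP orientation; "contact_force": force on the tool from outside, world axes, zero at the start; "wrist_torque": the same for the moment, N m; "opening": finger opening in m; "gripper_force": force on a finger pad.
Only numpy, scipy, OpenCV 4.12 (cv2) and the standard library are available. Lean on these libraries where they do the work, as an engineer would, in place of code of your own. Each camera call takes 0.05 s, during which the arm holds its last target. There are 200 camera calls.

TASK

A block of cheese has been left on the counter in the swing of the ripening cabinet's open door. Put it down flat in the middle of the clear half of the white cutting board, then gently push the door shut, without slamming it, until its sprung latch clicks in and holds the door closed by itself; never press on the door with more than 20 N, and leave everything else where it is.

Things in the scene. Friction and masses are not known exactly. Their poses are not given: they have to be found in the camera images.
- cabinet: Small aluminium countertop ripening cabinet, fixed, 240 deep x 320 wide x 195 mm high, open front towards the robot. Origin on the counter below the middle of the doorway, in the plane of the closed door's inner face (the case begins 16 mm behind it). x points into the cabinet, y to the left seen from the robot (the hinge side), z up.
- hinge_line (a point): Point on the door's upright hinge axis at counter height, 135 mm left of (+y) and 7 mm in front of (-x) the cabinet's origin.
- door (a joint): Door angle about its upright hinge on the left (+y) side, rad; 0 nominally shut, positive open (free edge towards the robot). Starts 1.05 to 1.3. White frame, clear window, 14 mm thick about the hinge plane, from 5 to 260 mm from the hinge axis, 20 to 190 mm above the counter, 0.4 to 0.65 kg, friction 1 N at the edge. Left alone it rests latched between -0.05 and 0.05, unlatched at 0.1 or more.
- push_plate (a point): Centre of the blue push plate (44 wide x 60 mm high, thin) on the outside of the door: 230 mm from the hinge axis, 155 mm above the counter, on the door's outer surface, which lies 8.5 mm from its mid-plane there. x points into the door (the way to push), y towards the hinge, z up.
- bolt_nose (a point): Tip of the bevelled sprung brass bolt, 20 mm tall, that stands 8 mm out of the door's free edge, 110 mm above the counter. Its bevel meets the strike about 0.03 rad before the latched angle; the push needed then climbs to about 10 to 13 N at the push plate (more nearer the hinge); about 0.012 rad before the latched angle the bolt snaps behind the lip and the push drops at once.
- strike_nominal (a point): Nominal place, on the cabinet, of the strike's upright round lip (4 mm across) that catches the bolt, at the right (-y) of the doorway, 110 mm high. The true depth is adjusted differently on every cabinet, anywhere within 12 mm either way of this point along the cabinet's x, and is not measured. A firm rubber stop set with it halts the door about 1 mm past the latched position.
- kicker_seat (a point): Where the sprung rubber kicker enters the cabinet, 50 mm high near the right of the doorway. From about 0.13 rad on it pushes the closing door back, with 1 to 4 N at the push plate, and throws an unlatched door open again, to 0.1 or more.
- block: The block of cheese to clear away: yellow cuboid 110 long (x) x 45 wide (y) x 60 mm high, with brown rind on its +x end, 0.2 to 0.45 kg, lying on the counter in front of the cabinet. Origin at the centre of its underside.
- board: White plastic cutting board, 260 (x) x 320 (y) x 15 mm, fixed, right of the cabinet. Origin at the centre of its underside. Its left (+y) half is clear, wedges lie on the other.
- board_clear (a point): Middle of the board's clear half, on its top surface, 15 mm above the counter; axes as the board's.
- wedge_a: Pale cheese wedge on the board, 120 x 70 x 50 mm high, a bystander. Origin at the middle of its underside.
- wedge_b: Pale cheese wedge on the board, 130 x 60 x 55 mm high, a bystander. Origin at the middle of its underside.
- jar: Amber glass jar with a brass lid, 64 mm across, 100 mm high, on the left, a bystander. Origin at the centre of its underside.
- tub: White ceramic cup, 80 mm across, 70 mm high, on the left, a bystander. Origin at the centre of its underside.
- spatula: Spatula lying on the counter at the near left, a bystander. Origin at the middle of its underside.

How it is judged:
By the outcome, as a careful person would: the job done as asked, in the order asked, and still so for the second after the job is handed in, with the robot touching nothing.
It also fails if it takes over 72 s, if anything falls off the work surface, if the arm or the gripper's body presses on something with over 40 N, if the wrist force passes 120 N, or if a joint passes its speed limit or range.

## Working session

There is one attempt and no reset: what is moved stays moved. The work goes in short steps, Python scripts to look and compute and a tool call to move; the robot and the scene stay as the last step left them, time stands still between calls to the robot, and variables do not carry over. Pictures are saved under pics/ and viewed, at most 10 in all, crops included, and the job is handed in when it is done.

Besides the shell and the picture viewer there is one more tool, called after "Call:" as name(argument=value, ...) on one line, values as JSON. jog_arm: Moves the arm, as the interface text tells. Its arguments: {"type":"object","properties":{"deltas":{"type":"array"},"force":{"type":"number"}},"required":["deltas"]}

```bash
mkdir -p pics; cat > h.py <<'E'
import numpy as np, cv2
from bench import state, snapshot, camera_info, hand_in
from scipy.spatial.transform import Rotation as Rn
def cam(n):
    c=camera_info(n); f=192/np.tan(np.radians(c["fovy"])/2)
    return np.array([[f,0,c["cx"]],[0,f,c["cy"]],[0,0,1]]),np.array(c["distortion"],float),np.array(c["extrinsics"],float)
def ray(n,uv):
    K,d,E=cam(n); p=cv2.undistortPoints(np.array(uv,float).reshape(-1,1,2),K,d).reshape(-1,2)
    R,t=E[:3,:3],E[:3,3]
    return -R.T@t, np.c_[p,np.ones(len(p))]@R
def onz(n,uv,z):
    o,D=ray(n,uv); return o+D*((z-o[2])/D[:,2])[:,None]
def cloud(n,dep):
    v,u=np.mgrid[:384,:512]; o,D=ray(n,np.c_[u.ravel(),v.ravel()])
    return (o+D*dep.reshape(-1,1)).reshape(384,512,3)
def proj(n,P):
    K,d,E=cam(n); return cv2.projectPoints(np.array(P,float).reshape(-1,3),cv2.Rodrigues(E[:3,:3])[0],E[:3,3],K,d)[0].reshape(-1,2)
E
python3 - <<'E'
from h import *
for n in ("scene","top"):
    im,d=snapshot(n); np.savez(n+"0",im=im,d=d)
    cv2.imwrite(f"pics/{n}0.png",cv2.resize(im[:,:,::-1],(800,600)))
    print(n,cam(n)[2].round(3).tolist(),(d>0).mean())
s=state();print(s["time"],s["tool_rot"],s["position"],s["contact_force"],s["opening"])
E
```

```text
scene [[-0.651, 0.759, -0.005, 0.348], [0.62, 0.528, -0.58, -0.233], [-0.438, -0.381, -0.815, 1.618], [0.0, 0.0, 0.0, 1.0]] 0.996002197265625
top [[-0.005, -1.0, 0.004, -0.041], [-0.997, 0.005, -0.071, 0.521], [0.071, -0.004, -0.997, 1.303], [0.0, 0.0, 0.0, 1.0]] 0.9959920247395834
0.1 [-3.13933319e+00  2.78509290e-05  2.76683138e+00] [0.23769538 0.60424201 0.21760268] [-1.04648872  0.60607775 -0.32599924] 0.0928308272834598
```

View pics/scene0.png

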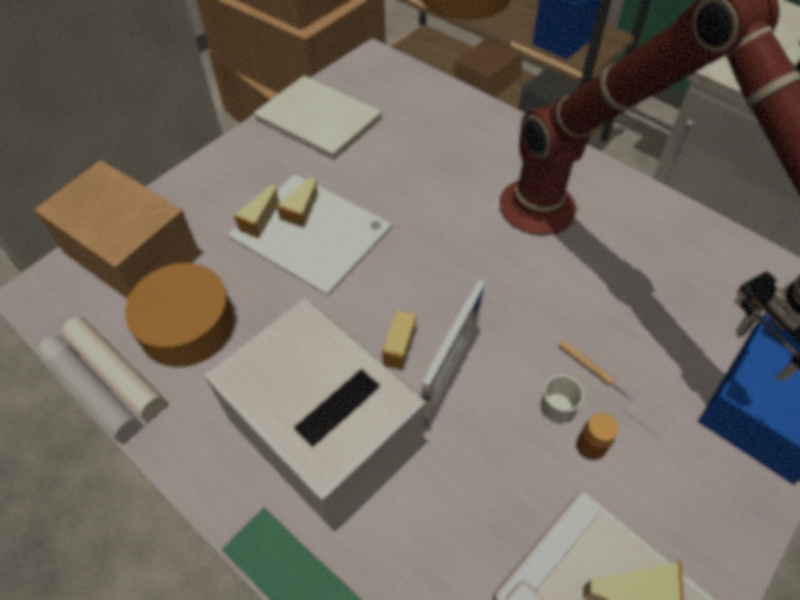

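View pics/top0.png

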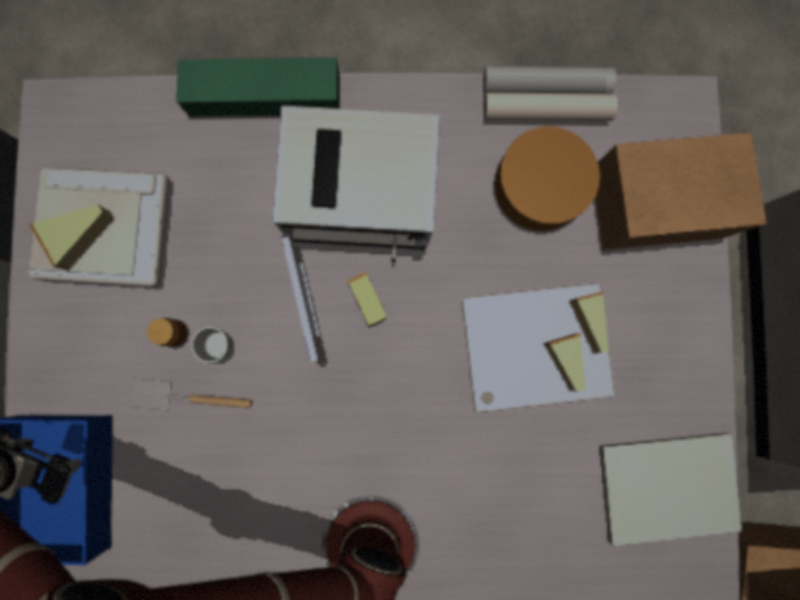

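The scene view shows the block at about (400,338) of 800x600, the open door from (425,385) to (480,290) and the board at (310,235). The top view shows the block at (367,299), the door from (287,237) to (315,360), the cabinet front at y≈235, the board at (538,348) and its drain hole at (487,398).

```bash
python3 - <<'E'
from h import *
z=np.load("top0.npz"); im,d=z["im"],z["d"]; C=cloud("top",d)
hsv=cv2.cvtColor(im,cv2.COLOR_RGB2HSV)
def rect(mask,zp,box,name):
    m=np.zeros_like(mask,np.uint8); u0,u1,v0,v1=[int(b*.64) for b in box]; m[v0:v1,u0:u1]=mask[v0:v1,u0:u1]
    n,l,s,c=cv2.connectedComponentsWithStats(m); i=1+s[1:,4].argmax(); v,u=np.nonzero(l==i)
    zz=C[v,u,2]; P=onz("top",np.c_[u,v],zp)[:,:2]
    r=cv2.minAreaRect((P*1000).astype(np.float32)); print(name,len(u),"z",np.percentile(zz,[5,50,95]).round(3),"rect",np.round(r[0],1),np.round(r[1],1),round(r[2],1)); print(cv2.boxPoints(r).round(0).tolist()); return u,v,P
Z=C[:,:,2]
print("counter z",np.median(Z[190:200,270:290]), np.median(Z[280:290,150:160]))
u,v,P=rect((Z>.05)&(Z<.08),.06,(335,400,262,340),"block")
print(hsv[v,u].mean(0), P.mean(0))
rect((Z>.007)&(Z<.03),.015,(440,640,270,430),"board")
rect((Z>.17)&(Z<.21),.19,(270,330,245,375),"door")
rect((Z>.17)&(Z<.22),.195,(250,460,90,245),"cab")
rect((Z>.03)&(Z<.12),.05,(565,620,280,360),"wa")
rect((Z>.03)&(Z<.12),.05,(540,590,325,400),"wb")
# also scene camera block
z=np.load("scene0.npz"); Cs=cloud("scene",z["d"]); Zs=Cs[:,:,2]
for nm,lo,hi,b in (("blk",.052,.07,(370,430,300,380)),("cab",.185,.21,(200,430,290,500)),("door",.178,.2,(415,490,275,395))):
    m=np.zeros(Zs.shape,bool);u0,u1,v0,v1=[int(q*.64) for q in b];m[v0:v1,u0:u1]=1
    q=Cs[m&(Zs>lo)&(Zs<hi)]; r=cv2.minAreaRect((q[:,:2]*1000).astype(np.float32)); print(nm,len(q),r, np.median(q[:,2])); print(cv2.boxPoints(r).round().tolist())
c=im[180:205,225:250]; 
cv2.imwrite("pics/crop1.png",cv2.resize(im[140:260,170:400,::-1],None,fx=3.4,fy=3.4,interpolation=cv2.INTER_CUBIC))
E
```

```text
counter z -0.00019015525614785034 0.0002841139971333506
block 422 z [0.056 0.06  0.064] rect [548.5   1.2] [110.8  44.7] 24.8
[[489.0, -2.0], [508.0, -42.0], [608.0, 4.0], [589.0, 45.0]]
[ 30.79620853  79.87440758 148.90995261] [0.54834394 0.0011157 ]
board 5401 z [0.011 0.015 0.02 ] rect [ 441.6 -383.3] [263.3 321.2] 5.7
[[295.0, -236.0], [326.0, -556.0], [589.0, -530.0], [557.0, -210.0]]
door 414 z [0.178 0.189 0.193] rect [529.1 128.3] [240.5  17. ] 13.3
[[410.0, 109.0], [414.0, 92.0], [648.0, 148.0], [644.0, 164.0]]
cab 7887 z [0.19  0.195 0.206] rect [793.8  18.7] [321.3 249.9] 86.2
[[659.0, -133.0], [908.0, -150.0], [929.0, 171.0], [680.0, 187.0]]
wa 534 z [0.037 0.07  0.074] rect [ 493.7 -491.3] [135.5  69.3] 3.5
[[424.0, -461.0], [428.0, -530.0], [563.0, -522.0], [559.0, -453.0]]
wb 582 z [0.041 0.065 0.069] rect [ 403.6 -434.7] [127.5  79.2] 4.3
[[337.0, -400.0], [343.0, -479.0], [470.0, -469.0], [464.0, -390.0]]
blk 412 ((551.5782470703125, 3.7061691284179688), (112.55858612060547, 45.53863525390625), 24.693199157714844) 0.0600319870881274
[[491.0, 1.0], [510.0, -40.0], [612.0, 7.0], [593.0, 48.0]]
cab 9316 ((779.1146240234375, 20.6385498046875), (323.8594970703125, 289.0935363769531), 86.58535766601562) 0.19518106826965426
[[625.0, -132.0], [914.0, -150.0], [933.0, 174.0], [644.0, 191.0]]
door 424 ((551.3442993164062, 135.95587158203125), (282.8202209472656, 16.735408782958984), 13.121582984924316) 0.18929657431993013
[[412.0, 112.0], [416.0, 96.0], [691.0, 160.0], [687.0, 176.0]]
```

View pics/crop1.png

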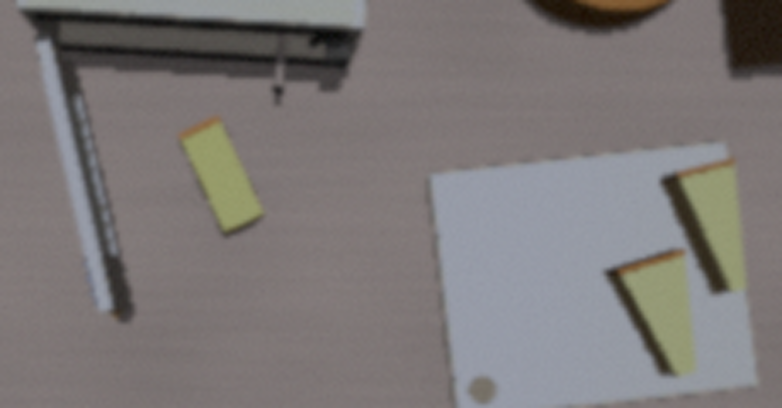

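The close-up of the top view shows the block with its rind at the far end, and clear space between the block and the door. The clear half of the board is empty.

```bash
cat >> h.py <<'E'
def plan(pts,start=None):
    """pts: rows [x,y,z,yaw deg], tool straight down; print tool-axis deltas for successive calls"""
    s=state(); p=np.array(s["position"]); R=Rn.from_euler("xyz",s["tool_rot"])
    for q in pts:
        T=Rn.from_euler("xyz",[np.pi,0,np.radians(q[3])])
        d=R.inv().apply(np.array(q[:3])-p); r=(R.inv()*T).as_rotvec()/np.radians(30)
        print("xyz",d.round(4),"r",r.round(3)); p=np.array(q[:3]);R=T
def st():
    s=state(); print("t",round(s["time"],2),"p",np.round(s["position"],4),"rpy",np.degrees(s["tool_rot"]).round(1),"F",np.round(s["contact_force"],2),"open",round(s["opening"],4),"q",np.round(s["joint_positions"],2))
E
python3 - <<'E'
from h import *
a=np.array([.238,.604,.29,158.5]); b=np.array([.543,-.001,.25,24.8])
plan([a+(b-a)*k/5 for k in range(1,6)])
E
```

```text
xyz [-0.1014 -0.0905 -0.0642] r [-0.004  0.001  0.892]
xyz [-0.1309 -0.0351  0.008 ] r [ 0.    -0.     0.891]
xyz [-0.1327  0.0276  0.008 ] r [ 0.    -0.     0.891]
xyz [-0.1061  0.0843  0.008 ] r [ 0.    -0.     0.891]
xyz [-0.0568  0.123   0.008 ] r [ 0.    -0.     0.891]
```

Call:
jog_arm(deltas=[{"x":-0.1014,"y":-0.0905,"z":-0.0642,"rz":0.892,"claw":-1},{"x":-0.1014,"y":-0.0905,"z":-0.0642,"rz":0.892},{"x":-0.1014,"y":-0.0905,"z":-0.0642,"rz":0.892},{"x":-0.1014,"y":-0.0905,"z":-0.0642,"rz":0.892},{"x":-0.1014,"y":-0.0905,"z":-0.0642,"rz":0.892}])

```text
invalid input
```

Call:
jog_arm(deltas=[{"x":-0.1309,"y":-0.0351,"z":0.008,"rz":0.891},{"x":-0.1309,"y":-0.0351,"z":0.008,"rz":0.891},{"x":-0.1309,"y":-0.0351,"z":0.008,"rz":0.891},{"x":-0.1309,"y":-0.0351,"z":0.008,"rz":0.891},{"x":-0.1309,"y":-0.0351,"z":0.008,"rz":0.891}])

```text
invalid input
```

Call:
jog_arm(deltas=[{"x":-0.1327,"y":0.0276,"z":0.008,"rz":0.891},{"x":-0.1327,"y":0.0276,"z":0.008,"rz":0.891},{"x":-0.1327,"y":0.0276,"z":0.008,"rz":0.891},{"x":-0.1327,"y":0.0276,"z":0.008,"rz":0.891},{"x":-0.1327,"y":0.0276,"z":0.008,"rz":0.891}])

```text
invalid input
```

Call:
jog_arm(deltas=[{"x":-0.1061,"y":0.0843,"z":0.008,"rz":0.891},{"x":-0.1061,"y":0.0843,"z":0.008,"rz":0.891},{"x":-0.1061,"y":0.0843,"z":0.008,"rz":0.891},{"x":-0.1061,"y":0.0843,"z":0.008,"rz":0.891},{"x":-0.1061,"y":0.0843,"z":0.008,"rz":0.891}])

```text
invalid input
```

Call:
jog_arm(deltas=[{"x":-0.0568,"y":0.123,"z":0.008,"rz":0.891},{"x":-0.0568,"y":0.123,"z":0.008,"rz":0.891},{"x":-0.0568,"y":0.123,"z":0.008,"rz":0.891},{"x":-0.0568,"y":0.123,"z":0.008,"rz":0.891},{"x":-0.0568,"y":0.123,"z":0.008,"rz":0.891},{"x":-0.0568,"y":0.123,"z":0.008,"rz":0.891},{"x":-0.0568,"y":0.123,"z":0.008,"rz":0.891}])

```text
invalid input
```

```bash
python3 - <<'E'
from h import *
st(); plan([[.543,-.001,.10,24.8],[.543,-.001,.018,24.8]])
E
```

```text
t 0.1 p [0.2377 0.6042 0.2176] rpy [-179.9    0.   158.5] F [-1.05  0.61 -0.33] open 0.0928 q [-1.22  0.62 -0.01  1.42  0.01  1.1  -0.04]
xyz [-0.5057 -0.4512  0.1186] r [-2.000e-03  5.000e-03  4.458e+00]
xyz [ 0.    -0.     0.082] r [0. 0. 0.]
```

Call:
jog_arm(deltas=[{"x":0,"y":0,"z":-0.04,"rx":0,"ry":0,"rz":0.2,"claw":-1},{"x":-0.1,"y":-0.09,"z":-0.064,"rx":0,"ry":0,"rz":0.89,"claw":-1},{"x":-0.1,"y":-0.09,"z":-0.064,"rx":0,"ry":0,"rz":0.89,"claw":-1},{"x":-0.1,"y":-0.09,"z":-0.064,"rx":0,"ry":0,"rz":0.89,"claw":-1},{"x":-0.1,"y":-0.09,"z":-0.064,"rx":0,"ry":0,"rz":0.89,"claw":-1}])

```text
time: 0.52
position: [0.3033, 0.478, 0.2841]
tool_rot: [3.14, 0.005, 2.288]
contact_force: [1.8, 0.6, 0.7]
opening: 0.0932
gripper_force: 0.0
```

Call:
jog_arm(deltas=[{"x":-0.131,"y":-0.035,"z":0.008,"rx":0,"ry":0,"rz":0.89,"claw":-1},{"x":-0.131,"y":-0.035,"z":0.008,"rx":0,"ry":0,"rz":0.89,"claw":-1},{"x":-0.131,"y":-0.035,"z":0.008,"rx":0,"ry":0,"rz":0.89,"claw":-1},{"x":-0.131,"y":-0.035,"z":0.008,"rx":0,"ry":0,"rz":0.89,"claw":-1}])

```text
time: 0.85
position: [0.363, 0.3559, 0.2745]
tool_rot: [3.142, 0.005, 1.82]
contact_force: [1.1, -1.3, 0.5]
opening: 0.0928
gripper_force: 0.0
```

Call:
jog_arm(deltas=[{"x":-0.133,"y":0.028,"z":0.008,"rx":0,"ry":0,"rz":0.89,"claw":-1},{"x":-0.133,"y":0.028,"z":0.008,"rx":0,"ry":0,"rz":0.89,"claw":-1},{"x":-0.133,"y":0.028,"z":0.008,"rx":0,"ry":0,"rz":0.89,"claw":-1},{"x":-0.133,"y":0.028,"z":0.008,"rx":0,"ry":0,"rz":0.89,"claw":-1}])

```text
time: 1.18
position: [0.4238, 0.235, 0.2666]
tool_rot: [3.139, 0.004, 1.353]
contact_force: [0.5, -0.3, 0.1]
opening: 0.0929
gripper_force: 0.0
```

Call:
jog_arm(deltas=[{"x":-0.106,"y":0.084,"z":0.008,"rx":0,"ry":0,"rz":0.89,"claw":-1},{"x":-0.106,"y":0.084,"z":0.008,"rx":0,"ry":0,"rz":0.89,"claw":-1},{"x":-0.106,"y":0.084,"z":0.008,"rx":0,"ry":0,"rz":0.89,"claw":-1},{"x":-0.106,"y":0.084,"z":0.008,"rx":0,"ry":0,"rz":0.89,"claw":-1}])

```text
time: 1.52
position: [0.4843, 0.1141, 0.2588]
tool_rot: [3.137, 0.002, 0.887]
contact_force: [-0.1, -1.1, 0.0]
opening: 0.0932
gripper_force: 0.0
```

Call:
jog_arm(deltas=[{"x":-0.057,"y":0.123,"z":0.008,"rx":0,"ry":0,"rz":0.9,"claw":-1},{"x":-0.057,"y":0.123,"z":0.008,"rx":0,"ry":0,"rz":0.9,"claw":-1},{"x":-0.057,"y":0.123,"z":0.008,"rx":0,"ry":0,"rz":0.9,"claw":-1},{"x":-0.057,"y":0.123,"z":0.008,"rx":0,"ry":0,"rz":0.9,"claw":-1},{"x":-0.057,"y":0.123,"z":0.008,"rx":0,"ry":0,"rz":0.9,"claw":-1},{"x":-0.057,"y":0.123,"z":0.008,"rx":0,"ry":0,"rz":0.9,"claw":-1},{"x":-0.057,"y":0.123,"z":0.008,"rx":0,"ry":0,"rz":0.9,"claw":-1}])

```text
time: 2.1
position: [0.5429, 0.0029, 0.2501]
tool_rot: [-3.14, 0.001, 0.436]
contact_force: [-0.1, 0.8, 0.5]
opening: 0.0932
gripper_force: 0.0
```

```bash
python3 - <<'E'
from h import *
st(); plan([[.543,-.001,.10,24.8],[.543,-.001,.018,24.8]])
E
```

```text
t 2.1 p [0.5429 0.0029 0.2501] rpy [-179.9    0.    25. ] F [-0.05  0.82  0.52] open 0.0932 q [-0.48  0.48  0.67  1.7  -0.34  1.08 -0.84]
xyz [-0.0014  0.0039  0.1501] r [-0.004  0.002  0.006]
xyz [ 0.    -0.     0.082] r [0. 0. 0.]
```

Call:
jog_arm(deltas=[{"x":-0.001,"y":0.004,"z":0.03,"rx":0,"ry":0,"rz":0,"claw":-1},{"x":-0.001,"y":0.004,"z":0.07,"rx":0,"ry":0,"rz":0,"claw":-1},{"x":-0.001,"y":0.004,"z":0.11,"rx":0,"ry":0,"rz":0,"claw":-1},{"x":-0.001,"y":0.004,"z":0.14,"rx":0,"ry":0,"rz":0,"claw":-1},{"x":-0.001,"y":0.004,"z":0.165,"rx":0,"ry":0,"rz":0,"claw":-1},{"x":-0.001,"y":0.004,"z":0.185,"rx":0,"ry":0,"rz":0,"claw":-1},{"x":-0.001,"y":0.004,"z":0.205,"rx":0,"ry":0,"rz":0,"claw":-1},{"x":-0.001,"y":0.004,"z":0.22,"rx":0,"ry":0,"rz":0,"claw":-1},{"x":-0.001,"y":0.004,"z":0.232,"rx":0,"ry":0,"rz":0,"claw":-1},{"x":-0.001,"y":0.004,"z":0.232,"rx":0,"ry":0,"rz":0,"claw":-1}])

```text
time: 2.93
position: [0.5424, -0.0009, 0.0166]
tool_rot: [-3.138, 0.003, 0.435]
contact_force: [0.2, 0.1, 0.5]
opening: 0.0931
gripper_force: 0.0
```

Call:
jog_arm(deltas=[{"x":0,"y":0,"z":0,"rx":0,"ry":0,"rz":0,"claw":1},{"x":0,"y":0,"z":0,"rx":0,"ry":0,"rz":0,"claw":1},{"x":0,"y":0,"z":0,"rx":0,"ry":0,"rz":0,"claw":1},{"x":0,"y":0,"z":0,"rx":0,"ry":0,"rz":0,"claw":1},{"x":0,"y":0,"z":0,"rx":0,"ry":0,"rz":0,"claw":1},{"x":0,"y":0,"z":0,"rx":0,"ry":0,"rz":0,"claw":1},{"x":0,"y":0,"z":0,"rx":0,"ry":0,"rz":0,"claw":1},{"x":0,"y":0,"z":0,"rx":0,"ry":0,"rz":0,"claw":1},{"x":0,"y":0,"z":0,"rx":0,"ry":0,"rz":0,"claw":1},{"x":0,"y":0,"z":0,"rx":0,"ry":0,"rz":0,"claw":1}], force=25)

```text
time: 3.77
position: [0.543, -0.0007, 0.0188]
tool_rot: [-3.137, 0.001, 0.433]
contact_force: [-2.5, 4.7, 5.0]
opening: 0.0453
gripper_force: 25.0
```

```bash
python3 - <<'E'
from h import *
st(); s=state(); print(s["gripper_force"])
d=np.radians(5.7); bx=np.array([np.cos(d),np.sin(d)]); tgt=np.array([.4337,-.3037])-.008*bx; print(tgt)
plan([[.543,-.001,.118,24.8],[tgt[0],tgt[1],.118,5.7],[tgt[0],tgt[1],.035,5.7]])
E
```

```text
t 3.77 p [ 0.543  -0.0007  0.0188] rpy [-1.797e+02  1.000e-01  2.480e+01] F [-2.48  4.69  5.03] open 0.0453 q [-0.32  0.78  0.44  1.93 -0.6   0.57 -0.61]
24.993368089199066
[ 0.42573956 -0.30449456]
xyz [-0.0002 -0.0002 -0.0992] r [-0.009  0.002  0.001]
xyz [-0.2337  0.2263  0.    ] r [ 0.    -0.     0.637]
xyz [ 0.    -0.     0.083] r [0. 0. 0.]
```

Call:
jog_arm(deltas=[{"x":0,"y":0,"z":-0.01,"rx":0,"ry":0,"rz":0,"claw":1},{"x":0,"y":0,"z":-0.03,"rx":0,"ry":0,"rz":0,"claw":1},{"x":0,"y":0,"z":-0.055,"rx":0,"ry":0,"rz":0,"claw":1},{"x":0,"y":0,"z":-0.08,"rx":0,"ry":0,"rz":0,"claw":1},{"x":0,"y":0,"z":-0.095,"rx":0,"ry":0,"rz":0,"claw":1},{"x":0,"y":0,"z":-0.1,"rx":0,"ry":0,"rz":0,"claw":1},{"x":0,"y":0,"z":-0.1,"rx":0,"ry":0,"rz":0,"claw":1}])

```text
time: 4.35
position: [0.5448, -0.0041, 0.1197]
tool_rot: [3.139, -0.002, 0.431]
contact_force: [-0.5, -0.3, -4.1]
opening: 0.0449
gripper_force: 25.0
```

Call:
jog_arm(deltas=[{"x":-0.012,"y":0.011,"z":0,"rx":0,"ry":0,"rz":0.03,"claw":1},{"x":-0.035,"y":0.034,"z":0,"rx":0,"ry":0,"rz":0.1,"claw":1},{"x":-0.061,"y":0.059,"z":0,"rx":0,"ry":0,"rz":0.17,"claw":1},{"x":-0.087,"y":0.084,"z":0,"rx":0,"ry":0,"rz":0.24,"claw":1},{"x":-0.113,"y":0.109,"z":0,"rx":0,"ry":0,"rz":0.31,"claw":1},{"x":-0.139,"y":0.135,"z":0,"rx":0,"ry":0,"rz":0.38,"claw":1},{"x":-0.165,"y":0.16,"z":0,"rx":0,"ry":0,"rz":0.45,"claw":1},{"x":-0.191,"y":0.185,"z":0,"rx":0,"ry":0,"rz":0.52,"claw":1},{"x":-0.212,"y":0.206,"z":0,"rx":0,"ry":0,"rz":0.58,"claw":1},{"x":-0.226,"y":0.219,"z":0,"rx":0,"ry":0,"rz":0.62,"claw":1},{"x":-0.234,"y":0.226,"z":0,"rx":0,"ry":0,"rz":0.637,"claw":1},{"x":-0.234,"y":0.226,"z":0,"rx":0,"ry":0,"rz":0.637,"claw":1}])

```text
time: 5.35
position: [0.4231, -0.3093, 0.1178]
tool_rot: [3.14, 0.003, 0.092]
contact_force: [0.6, 0.5, -3.7]
opening: 0.0448
gripper_force: 25.0
```

```bash
python3 - <<'E'
from h import *
st(); print(state()["gripper_force"])
plan([[.4257,-.3045,.035,5.7]])
im,d=snapshot("scene"); cv2.imwrite("pics/s1.png",cv2.resize(im[90:300,100:340,::-1],None,fx=2.8,fy=2.8))
E
```

```text
t 5.35 p [ 0.4231 -0.3093  0.1178] rpy [179.9   0.2   5.3] F [ 0.56  0.53 -3.69] open 0.0448 q [ 0.19  0.63  0.63  1.92 -0.51  0.77 -0.38]
24.988788664340973
xyz [ 0.0033 -0.0047  0.0828] r [ 0.002  0.006 -0.015]
```

View pics/s1.png

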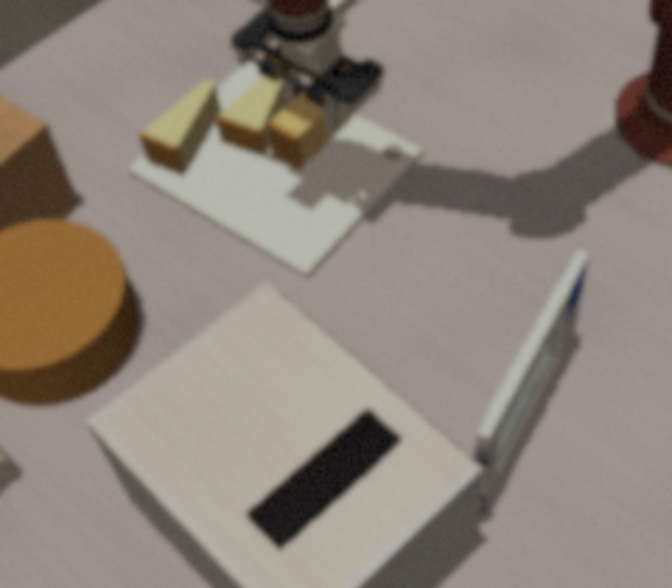

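The gripper holds the block over the clear half of the board, around (298,130). The wedges and the door are undisturbed. Lowering it now.

Call:
jog_arm(deltas=[{"x":0.003,"y":-0.005,"z":0.02,"rx":0,"ry":0,"rz":-0.015,"claw":1},{"x":0.003,"y":-0.005,"z":0.045,"rx":0,"ry":0,"rz":-0.015,"claw":1},{"x":0.003,"y":-0.005,"z":0.06,"rx":0,"ry":0,"rz":-0.015,"claw":1},{"x":0.003,"y":-0.005,"z":0.07,"rx":0,"ry":0,"rz":-0.015,"claw":1},{"x":0.003,"y":-0.005,"z":0.076,"rx":0,"ry":0,"rz":-0.015,"claw":1},{"x":0.003,"y":-0.005,"z":0.08,"rx":0,"ry":0,"rz":-0.015,"claw":1},{"x":0.003,"y":-0.005,"z":0.082,"rx":0,"ry":0,"rz":-0.015,"claw":1},{"x":0.003,"y":-0.005,"z":0.082,"rx":0,"ry":0,"rz":-0.015,"claw":1},{"x":0.003,"y":-0.005,"z":0.082,"rx":0,"ry":0,"rz":-0.015,"claw":1}])

```text
time: 6.15
position: [0.429, -0.3014, 0.0373]
tool_rot: [3.141, -0.001, 0.106]
contact_force: [0.3, 0.4, -3.3]
opening: 0.0447
gripper_force: 25.0
```

```bash
python3 - <<'E'
from h import *
st(); plan([[.4257,-.3045,.0338,5.7]])
E
```

```text
t 6.15 p [ 0.429  -0.3014  0.0373] rpy [ 1.799e+02 -1.000e-01  6.100e+00] F [ 0.32  0.38 -3.27] open 0.0447 q [ 0.25  0.74  0.51  1.97 -0.63  0.59 -0.28]
xyz [-0.0037  0.0027  0.0035] r [ 0.002 -0.002  0.013]
```

Call:
jog_arm(deltas=[{"x":-0.002,"y":0.001,"z":0.001,"rx":0,"ry":0,"rz":0,"claw":1},{"x":-0.002,"y":0.001,"z":0.002,"rx":0,"ry":0,"rz":0,"claw":1},{"x":-0.002,"y":0.001,"z":0.002,"rx":0,"ry":0,"rz":0,"claw":1},{"x":-0.002,"y":0.001,"z":0.002,"rx":0,"ry":0,"rz":0,"claw":1}])

```text
time: 6.48
position: [0.4267, -0.3024, 0.0348]
tool_rot: [3.141, -0.0, 0.106]
contact_force: [0.5, 0.0, -3.5]
opening: 0.0453
gripper_force: 25.0
```

Call:
jog_arm(deltas=[{"x":-0.001,"y":0.001,"z":0.001,"rx":0,"ry":0,"rz":0,"claw":1},{"x":-0.001,"y":0.001,"z":0.001,"rx":0,"ry":0,"rz":0,"claw":1},{"x":-0.001,"y":0.001,"z":0.001,"rx":0,"ry":0,"rz":0,"claw":1}])

```text
time: 6.73
position: [0.4259, -0.3036, 0.0337]
tool_rot: [3.141, -0.0, 0.106]
contact_force: [-0.3, -1.1, -2.7]
opening: 0.0449
gripper_force: 25.0
```

Call:
jog_arm(deltas=[{"x":0,"y":0,"z":0.001,"rx":0,"ry":0,"rz":0,"claw":1},{"x":0,"y":0,"z":0.001,"rx":0,"ry":0,"rz":0,"claw":1},{"x":0,"y":0,"z":0.001,"rx":0,"ry":0,"rz":0,"claw":1}])

```text
time: 6.98
position: [0.426, -0.3036, 0.0337]
tool_rot: [-3.141, -0.001, 0.106]
contact_force: [0.4, 2.0, 4.4]
opening: 0.0447
gripper_force: 25.0
```

Contact with the board. Releasing, then retreating upward.

Call:
jog_arm(deltas=[{"x":0,"y":0,"z":0,"rx":0,"ry":0,"rz":0,"claw":-0.4},{"x":0,"y":0,"z":0,"rx":0,"ry":0,"rz":0,"claw":-0.4},{"x":0,"y":0,"z":0,"rx":0,"ry":0,"rz":0,"claw":-0.4},{"x":0,"y":0,"z":0,"rx":0,"ry":0,"rz":0,"claw":-0.4},{"x":0,"y":0,"z":0,"rx":0,"ry":0,"rz":0,"claw":-0.4},{"x":0,"y":0,"z":0,"rx":0,"ry":0,"rz":0,"claw":-0.4}])

```text
time: 7.48
position: [0.4258, -0.3035, 0.0326]
tool_rot: [3.141, 0.0, 0.106]
contact_force: [-0.0, -0.2, -0.5]
opening: 0.0649
gripper_force: 0.0
```

Call:
jog_arm(deltas=[{"x":0,"y":0,"z":-0.015,"rx":0,"ry":0,"rz":0,"claw":-0.4},{"x":0,"y":0,"z":-0.04,"rx":0,"ry":0,"rz":0,"claw":-0.4},{"x":0,"y":0,"z":-0.08,"rx":0,"ry":0,"rz":0,"claw":-0.4},{"x":0,"y":0,"z":-0.12,"rx":0,"ry":0,"rz":0,"claw":-0.4},{"x":0,"y":0,"z":-0.16,"rx":0,"ry":0,"rz":0,"claw":1},{"x":0,"y":0,"z":-0.2,"rx":0,"ry":0,"rz":0,"claw":1},{"x":0,"y":0,"z":-0.23,"rx":0,"ry":0,"rz":0,"claw":1},{"x":0,"y":0,"z":-0.23,"rx":0,"ry":0,"rz":0,"claw":1}])

```text
time: 8.15
position: [0.428, -0.3066, 0.269]
tool_rot: [3.133, -0.01, 0.106]
contact_force: [-0.9, -0.4, 0.0]
opening: 0.0432
gripper_force: 0.0
```

```bash
cat >> h.py <<'E'
H=np.array([.665,.161])
def tool_at(th,gap=0.,r=.225,zt=.14,half=.0075,face0=266.3):
    """TCP pose pushing flat side (tool x) on the outer face at door angle th, gap from face"""
    ph=np.radians(face0)-th; n=np.array([np.sin(ph),-np.cos(ph)])
    p=H+r*np.array([np.cos(ph),np.sin(ph)])+n*(.0085+half+gap)
    return [p[0],p[1],zt,np.degrees(ph)-180]   # tool y || door plane -> tool x along +-n
E
python3 - <<'E'
from h import *
st()
for th in (1.274,1,.5,0): print(th,np.round(tool_at(th),3))
a=np.array([.426,-.3036,.263,6.1])
t=tool_at(1.274,.04);print(t)
E
```

```text
t 8.15 p [ 0.428  -0.3066  0.269 ] rpy [179.5  -0.6   6. ] F [-0.94 -0.43  0.04] open 0.0432 q [ 0.07  0.45  0.77  1.73 -0.35  1.09 -0.52]
1.274 [ 0.442  0.125  0.14  13.305]
1 [ 0.46   0.066  0.14  29.004]
0.5 [ 5.3100e-01 -2.1000e-02  1.4000e-01  5.7652e+01]
0 [ 6.35e-01 -6.20e-02  1.40e-01  8.63e+01]
[np.float64(0.43315172200595015), np.float64(0.16371587761023165), 0.14, np.float64(13.305176900333151)]
```

```bash
sed -i 's/np.degrees(ph)-180\]/np.degrees(ph)-90]/' h.py
python3 - <<'E'
from h import *
t=tool_at(1.274,.045); print(t)
plan([[.46,-.18,.27,30.5],[.475,-.06,.27,54.8],[.465,.07,.27,79],[t[0],t[1],.27,t[3]],[t[0],t[1],.145,t[3]]])
E
```

```text
[np.float64(0.43200103367190085), np.float64(0.16858166802473604), 0.14, np.float64(103.30517690033315)]
xyz [ 0.0451 -0.1226 -0.0016] r [ 0.02  -0.015 -0.815]
xyz [ 0.0738 -0.0958 -0.    ] r [ 0.    0.   -0.81]
xyz [ 0.1005 -0.0831 -0.    ] r [ 0.     0.    -0.807]
xyz [ 0.0905 -0.0512 -0.    ] r [ 0.    0.   -0.81]
xyz [ 0.    -0.     0.125] r [0. 0. 0.]
```

Call:
jog_arm(deltas=[{"x":0.045,"y":-0.122,"z":0,"rx":0,"ry":0,"rz":-0.815,"claw":1},{"x":0.045,"y":-0.122,"z":0,"rx":0,"ry":0,"rz":-0.815,"claw":1},{"x":0.045,"y":-0.122,"z":0,"rx":0,"ry":0,"rz":-0.815,"claw":1},{"x":0.045,"y":-0.122,"z":0,"rx":0,"ry":0,"rz":-0.815,"claw":1}])

```text
time: 8.48
position: [0.4598, -0.1679, 0.2611]
tool_rot: [-3.135, -0.002, 0.551]
contact_force: [0.6, 0.6, 0.1]
opening: 0.0161
gripper_force: 0.0
```

Call:
jog_arm(deltas=[{"x":0.074,"y":-0.096,"z":0,"rx":0,"ry":0,"rz":-0.81,"claw":1},{"x":0.074,"y":-0.096,"z":0,"rx":0,"ry":0,"rz":-0.81,"claw":1},{"x":0.074,"y":-0.096,"z":0,"rx":0,"ry":0,"rz":-0.81,"claw":1},{"x":0.074,"y":-0.096,"z":0,"rx":0,"ry":0,"rz":-0.81,"claw":1}])

```text
time: 8.82
position: [0.4732, -0.0471, 0.2612]
tool_rot: [-3.136, -0.004, 0.976]
contact_force: [-0.2, 1.4, 0.0]
opening: -0.0
gripper_force: 0.0
```

Call:
jog_arm(deltas=[{"x":0.1,"y":-0.083,"z":0,"rx":0,"ry":0,"rz":-0.807,"claw":1},{"x":0.1,"y":-0.083,"z":0,"rx":0,"ry":0,"rz":-0.807,"claw":1},{"x":0.1,"y":-0.083,"z":0,"rx":0,"ry":0,"rz":-0.807,"claw":1},{"x":0.1,"y":-0.083,"z":0,"rx":0,"ry":0,"rz":-0.807,"claw":1}])

```text
time: 9.15
position: [0.4607, 0.0816, 0.2614]
tool_rot: [-3.138, -0.004, 1.397]
contact_force: [-0.4, 0.9, -0.6]
opening: 0.0005
gripper_force: 0.0
```

Call:
jog_arm(deltas=[{"x":0.09,"y":-0.051,"z":0,"rx":0,"ry":0,"rz":-0.81,"claw":1},{"x":0.09,"y":-0.051,"z":0,"rx":0,"ry":0,"rz":-0.81,"claw":1},{"x":0.09,"y":-0.051,"z":0,"rx":0,"ry":0,"rz":-0.81,"claw":1},{"x":0.09,"y":-0.051,"z":0,"rx":0,"ry":0,"rz":-0.81,"claw":1},{"x":0.09,"y":-0.051,"z":0,"rx":0,"ry":0,"rz":-0.81,"claw":1},{"x":0.09,"y":-0.051,"z":0,"rx":0,"ry":0,"rz":-0.81,"claw":1}])

```text
time: 9.65
position: [0.4293, 0.1699, 0.2621]
tool_rot: [-3.14, 0.001, 1.801]
contact_force: [-0.4, -0.7, 0.5]
opening: 0.0007
gripper_force: 0.0
```

```bash
python3 - <<'E'
from h import *
st(); t=tool_at(1.274,.045)
plan([[t[0],t[1],.145,t[3]]])
im,d=snapshot("top"); np.savez("top1",im=im,d=d); cv2.imwrite("pics/t1.png",cv2.resize(im[110:290,100:400,::-1],None,fx=2.6,fy=2.6))
C=cloud("top",d); Z=C[:,:,2]; m=np.zeros(Z.shape,bool); m[185:265,295:345]=1; q=C[m&(Z>.06)&(Z<.085)]
r=cv2.minAreaRect((q[:,:2]*1000).astype(np.float32)); print(len(q),r)
E
```

```text
t 9.65 p [0.4293 0.1699 0.2621] rpy [-179.9    0.   103.2] F [-0.37 -0.72  0.45] open 0.0007 q [-0.62  0.28  0.25  1.88 -0.08  0.99 -0.1 ]
xyz [-0.0019  0.0025  0.1171] r [-0.002  0.001 -0.003]
460 ((432.65966796875, -301.874267578125), (110.42538452148438, 46.53411102294922), 6.466166973114014)
```

View pics/t1.png

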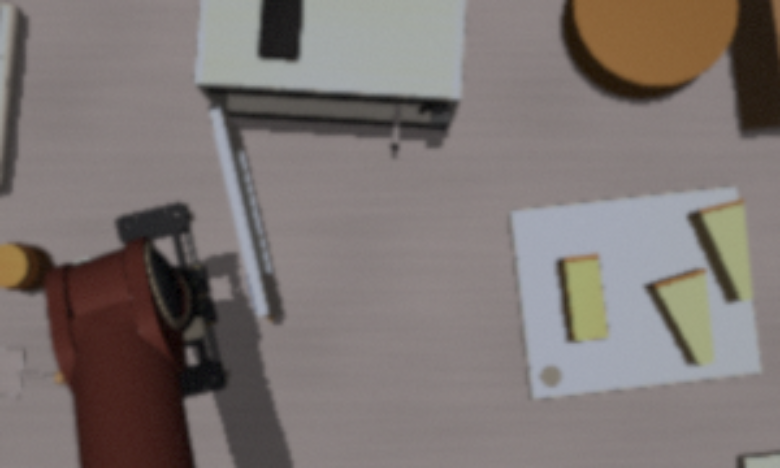

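The block sits squarely in the middle of the clear half, at about (585,298) in the crop (measured 432.7, -301.9 mm, yaw 6.5°). The closed gripper stands left of the door, ready to go down.

Call:
jog_arm(deltas=[{"x":-0.002,"y":0.002,"z":0.03,"rx":0,"ry":0,"rz":0,"claw":1},{"x":-0.002,"y":0.002,"z":0.065,"rx":0,"ry":0,"rz":0,"claw":1},{"x":-0.002,"y":0.002,"z":0.095,"rx":0,"ry":0,"rz":0,"claw":1},{"x":-0.002,"y":0.002,"z":0.112,"rx":0,"ry":0,"rz":0,"claw":1},{"x":-0.002,"y":0.002,"z":0.118,"rx":0,"ry":0,"rz":0,"claw":1},{"x":-0.002,"y":0.002,"z":0.118,"rx":0,"ry":0,"rz":0,"claw":1}])

```text
time: 10.2
position: [0.4314, 0.1677, 0.1434]
tool_rot: [-3.138, 0.001, 1.801]
contact_force: [0.5, -0.4, 0.5]
opening: 0.0007
gripper_force: 0.0
```

```bash
python3 - <<'E'
from h import *
st(); plan([tool_at(1.274,.01)])
r,o=.225,.016
for s in (.03,.01):
  for k in range(1,13):
    d=s*k; print(round(d,3),[round(x,4) for x in (-r*np.sin(d)-o*(1-np.cos(d)), r*(1-np.cos(d))-o*np.sin(d), -d/np.radians(30))])
E
```

```text
t 10.2 p [0.4314 0.1677 0.1434] rpy [-1.798e+02  1.000e-01  1.032e+02] F [ 0.49 -0.37  0.46] open 0.0007 q [-0.57  0.44  0.22  2.04 -0.15  0.67 -0.03]
xyz [-0.0343  0.0009  0.0035] r [-0.006  0.002 -0.005]
0.03 [np.float64(-0.0068), np.float64(-0.0004), np.float64(-0.0573)]
0.06 [np.float64(-0.0135), np.float64(-0.0006), np.float64(-0.1146)]
0.09 [np.float64(-0.0203), np.float64(-0.0005), np.float64(-0.1719)]
0.12 [np.float64(-0.0271), np.float64(-0.0003), np.float64(-0.2292)]
0.15 [np.float64(-0.0338), np.float64(0.0001), np.float64(-0.2865)]
0.18 [np.float64(-0.0405), np.float64(0.0008), np.float64(-0.3438)]
0.21 [np.float64(-0.0473), np.float64(0.0016), np.float64(-0.4011)]
0.24 [np.float64(-0.0539), np.float64(0.0026), np.float64(-0.4584)]
0.27 [np.float64(-0.0606), np.float64(0.0039), np.float64(-0.5157)]
0.3 [np.float64(-0.0672), np.float64(0.0053), np.float64(-0.573)]
0.33 [np.float64(-0.0738), np.float64(0.007), np.float64(-0.6303)]
0.36 [np.float64(-0.0803), np.float64(0.0088), np.float64(-0.6875)]
0.01 [np.float64(-0.0023), np.float64(-0.0001), np.float64(-0.0191)]
0.02 [np.float64(-0.0045), np.float64(-0.0003), np.float64(-0.0382)]
0.03 [np.float64(-0.0068), np.float64(-0.0004), np.float64(-0.0573)]
0.04 [np.float64(-0.009), np.float64(-0.0005), np.float64(-0.0764)]
0.05 [np.float64(-0.0113), np.float64(-0.0005), np.float64(-0.0955)]
0.06 [np.float64(-0.0135), np.float64(-0.0006), np.float64(-0.1146)]
0.07 [np.float64(-0.0158), np.float64(-0.0006), np.float64(-0.1337)]
0.08 [np.float64(-0.018), np.float64(-0.0006), np.float64(-0.1528)]
0.09 [np.float64(-0.0203), np.float64(-0.0005), np.float64(-0.1719)]
0.1 [np.float64(-0.0225), np.float64(-0.0005), np.float64(-0.191)]
0.11 [np.float64(-0.0248), np.float64(-0.0004), np.float64(-0.2101)]
0.12 [np.float64(-0.0271), np.float64(-0.0003), np.float64(-0.2292)]
```

Call:
jog_arm(deltas=[{"x":-0.01,"y":0.001,"z":0,"rx":0,"ry":0,"rz":0,"claw":1},{"x":-0.02,"y":0.001,"z":0.002,"rx":0,"ry":0,"rz":0,"claw":1},{"x":-0.027,"y":0.001,"z":0.003,"rx":0,"ry":0,"rz":0,"claw":1},{"x":-0.031,"y":0.001,"z":0.003,"rx":0,"ry":0,"rz":0,"claw":1},{"x":-0.034,"y":0.001,"z":0.003,"rx":0,"ry":0,"rz":0,"claw":1},{"x":-0.037,"y":0.001,"z":0.003,"rx":0,"ry":0,"rz":0,"claw":1},{"x":-0.04,"y":0.001,"z":0.003,"rx":0,"ry":0,"rz":0,"claw":1},{"x":-0.043,"y":0.001,"z":0.003,"rx":0,"ry":0,"rz":0,"claw":1}])

```text
time: 10.87
position: [0.4429, 0.1275, 0.1418]
tool_rot: [3.141, -0.0, 1.804]
contact_force: [-0.5, 0.7, 0.8]
opening: 0.0004
gripper_force: 0.0
```

Call:
jog_arm(deltas=[{"x":-0.0035,"y":0,"z":0,"rx":0,"ry":0,"rz":-0.02,"claw":1},{"x":-0.009,"y":-0.0005,"z":0,"rx":0,"ry":0,"rz":-0.076,"claw":1},{"x":-0.0135,"y":-0.0006,"z":0,"rx":0,"ry":0,"rz":-0.115,"claw":1},{"x":-0.018,"y":-0.0006,"z":0,"rx":0,"ry":0,"rz":-0.153,"claw":1},{"x":-0.0225,"y":-0.0005,"z":0,"rx":0,"ry":0,"rz":-0.191,"claw":1},{"x":-0.027,"y":-0.0003,"z":0,"rx":0,"ry":0,"rz":-0.229,"claw":1}])

```text
time: 11.37
position: [0.4488, 0.1013, 0.1417]
tool_rot: [3.141, -0.0, 1.925]
contact_force: [0.3, 0.5, 0.6]
opening: 0.0008
gripper_force: 0.5
```

```bash
cat >> h.py <<'E'
def door():
    s=state(); y=s["tool_rot"][2]; p=s["position"][:2]-H; n=np.array([np.cos(y),np.sin(y)]); d=np.array([-np.sin(y),np.cos(y)])
    th=np.radians(266.3)-(y+np.pi/2); print("tool th %.3f  offset %.4f  r %.4f  Fn %.2f Ft %.2f"%((th+np.pi)%(2*np.pi)-np.pi,p@n,p@d,s["contact_force"][:2]@n,s["contact_force"][:2]@d))
E
python3 - <<'E'
from h import *
st(); door()
E
```

```text
t 11.37 p [0.4488 0.1013 0.1417] rpy [180.   -0.  110.3] F [0.27 0.53 0.63] open 0.0008 q [-0.4   0.44  0.18  2.05 -0.12  0.66  0.22]
tool th 1.152  offset 0.0192  r 0.2235  Fn 0.40 Ft -0.44
```

Call:
jog_arm(deltas=[{"x":-0.0068,"y":-0.0004,"z":0,"rx":0,"ry":0,"rz":-0.0573,"claw":1},{"x":-0.0135,"y":-0.0006,"z":0,"rx":0,"ry":0,"rz":-0.1146,"claw":1},{"x":-0.0203,"y":-0.0005,"z":0,"rx":0,"ry":0,"rz":-0.172,"claw":1},{"x":-0.0271,"y":-0.0003,"z":0,"rx":0,"ry":0,"rz":-0.229,"claw":1},{"x":-0.0338,"y":0.0001,"z":0,"rx":0,"ry":0,"rz":-0.2865,"claw":1},{"x":-0.0405,"y":0.0008,"z":0,"rx":0,"ry":0,"rz":-0.344,"claw":1},{"x":-0.0473,"y":0.0016,"z":0,"rx":0,"ry":0,"rz":-0.401,"claw":1},{"x":-0.0539,"y":0.0026,"z":0,"rx":0,"ry":0,"rz":-0.458,"claw":1},{"x":-0.0606,"y":0.0039,"z":0,"rx":0,"ry":0,"rz":-0.516,"claw":1},{"x":-0.0672,"y":0.0053,"z":0,"rx":0,"ry":0,"rz":-0.573,"claw":1},{"x":-0.0738,"y":0.007,"z":0,"rx":0,"ry":0,"rz":-0.63,"claw":1},{"x":-0.0803,"y":0.0088,"z":0,"rx":0,"ry":0,"rz":-0.6875,"claw":1}])

```text
time: 12.37
position: [0.4847, 0.0289, 0.1416]
tool_rot: [3.142, -0.001, 2.286]
contact_force: [0.4, 0.9, 0.2]
opening: 0.0004
gripper_force: 0.5
```

```bash
python3 - <<'E'
from h import *
st(); door()
im,d=snapshot("scene"); cv2.imwrite("pics/s2.png",cv2.resize(im[120:300,180:400,::-1],None,fx=3,fy=3))
im,d=snapshot("top"); C=cloud("top",d); Z=C[:,:,2]
q=C[(Z>.17)&(Z<.2)&(C[:,:,0]<.66)&(C[:,:,0]>.38)&(abs(C[:,:,1]-.08)<.13)]
r=cv2.minAreaRect((q[:,:2]*1000).astype(np.float32)); print(len(q),r)
E
```

```text
t 12.37 p [0.4847 0.0289 0.1416] rpy [180.  -0. 131.] F [0.41 0.94 0.18] open 0.0004 q [-0.15  0.47  0.07  1.98 -0.05  0.69  0.66]
tool th 0.791  offset 0.0184  r 0.2227  Fn 0.45 Ft -0.93
155 ((618.5186767578125, 121.2051773071289), (111.30951690673828, 13.705029487609863), 41.271915435791016)
```

View pics/s2.png

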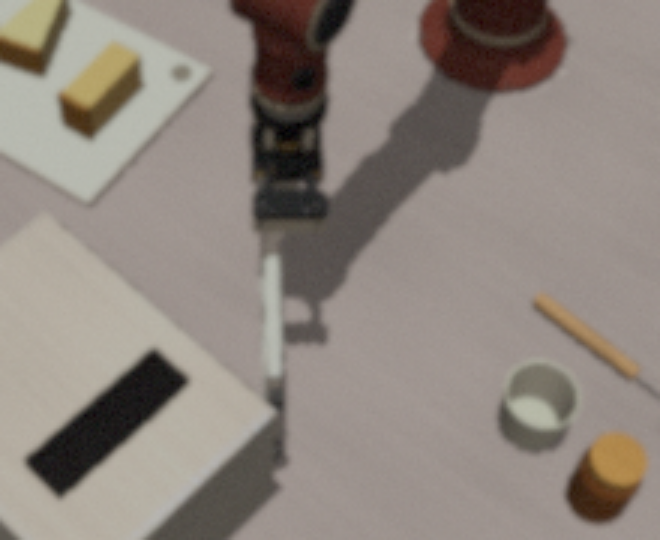

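The door follows the gripper: its edge runs from (272,255) to (275,400) in the crop, about 0.785 rad open, and the block stays on the board. Continuing.

Call:
jog_arm(deltas=[{"x":-0.0068,"y":-0.0004,"z":0,"rx":0,"ry":0,"rz":-0.0573,"claw":1},{"x":-0.0135,"y":-0.0006,"z":0,"rx":0,"ry":0,"rz":-0.1146,"claw":1},{"x":-0.0203,"y":-0.0005,"z":0,"rx":0,"ry":0,"rz":-0.172,"claw":1},{"x":-0.0271,"y":-0.0003,"z":0,"rx":0,"ry":0,"rz":-0.229,"claw":1},{"x":-0.0338,"y":0.0001,"z":0,"rx":0,"ry":0,"rz":-0.2865,"claw":1},{"x":-0.0405,"y":0.0008,"z":0,"rx":0,"ry":0,"rz":-0.344,"claw":1},{"x":-0.0473,"y":0.0016,"z":0,"rx":0,"ry":0,"rz":-0.401,"claw":1},{"x":-0.0539,"y":0.0026,"z":0,"rx":0,"ry":0,"rz":-0.458,"claw":1},{"x":-0.0606,"y":0.0039,"z":0,"rx":0,"ry":0,"rz":-0.516,"claw":1},{"x":-0.0672,"y":0.0053,"z":0,"rx":0,"ry":0,"rz":-0.573,"claw":1},{"x":-0.0738,"y":0.007,"z":0,"rx":0,"ry":0,"rz":-0.63,"claw":1},{"x":-0.0803,"y":0.0088,"z":0,"rx":0,"ry":0,"rz":-0.6875,"claw":1}])

```text
time: 13.47
position: [0.5432, -0.0259, 0.1414]
tool_rot: [-3.141, -0.002, 2.645]
contact_force: [-0.6, 0.1, 0.2]
opening: 0.0006
gripper_force: 0.5
```

Call:
jog_arm(deltas=[{"x":-0.0045,"y":-0.0003,"z":0,"rx":0,"ry":0,"rz":-0.038,"claw":1},{"x":-0.009,"y":-0.0005,"z":0,"rx":0,"ry":0,"rz":-0.076,"claw":1},{"x":-0.0135,"y":-0.0006,"z":0,"rx":0,"ry":0,"rz":-0.115,"claw":1},{"x":-0.018,"y":-0.0006,"z":0,"rx":0,"ry":0,"rz":-0.153,"claw":1},{"x":-0.0225,"y":-0.0005,"z":0,"rx":0,"ry":0,"rz":-0.191,"claw":1},{"x":-0.027,"y":-0.0003,"z":0,"rx":0,"ry":0,"rz":-0.229,"claw":1},{"x":-0.0316,"y":0,"z":0,"rx":0,"ry":0,"rz":-0.267,"claw":1},{"x":-0.036,"y":0.0003,"z":0,"rx":0,"ry":0,"rz":-0.306,"claw":1},{"x":-0.0405,"y":0.0008,"z":0,"rx":0,"ry":0,"rz":-0.344,"claw":1}])

```text
time: 14.22
position: [0.5801, -0.0451, 0.1415]
tool_rot: [-3.141, -0.0, 2.825]
contact_force: [-1.2, 0.7, -1.1]
opening: 0.0003
gripper_force: 0.5
```

```bash
python3 - <<'E'
from h import *
st(); door()
E
```

```text
t 14.22 p [ 0.5801 -0.0451  0.1415] rpy [-180.    -0.   161.9] F [-1.21  0.71 -1.07] open 0.0003 q [ 0.09  0.59 -0.08  1.72  0.06  0.83  1.24]
tool th 0.252  offset 0.0166  r 0.2223  Fn 1.37 Ft -0.30
```

Call:
jog_arm(deltas=[{"x":-0.0023,"y":-0.0001,"z":0,"rx":0,"ry":0,"rz":-0.019,"claw":1},{"x":-0.0045,"y":-0.0003,"z":0,"rx":0,"ry":0,"rz":-0.038,"claw":1},{"x":-0.0068,"y":-0.0004,"z":0,"rx":0,"ry":0,"rz":-0.057,"claw":1},{"x":-0.009,"y":-0.0005,"z":0,"rx":0,"ry":0,"rz":-0.076,"claw":1},{"x":-0.0113,"y":-0.0005,"z":0,"rx":0,"ry":0,"rz":-0.0955,"claw":1},{"x":-0.0135,"y":-0.0006,"z":0,"rx":0,"ry":0,"rz":-0.115,"claw":1},{"x":-0.0158,"y":-0.0006,"z":0,"rx":0,"ry":0,"rz":-0.134,"claw":1},{"x":-0.018,"y":-0.0006,"z":0,"rx":0,"ry":0,"rz":-0.153,"claw":1},{"x":-0.0203,"y":-0.0005,"z":0,"rx":0,"ry":0,"rz":-0.172,"claw":1},{"x":-0.0225,"y":-0.0005,"z":0,"rx":0,"ry":0,"rz":-0.191,"claw":1},{"x":-0.0248,"y":-0.0004,"z":0,"rx":0,"ry":0,"rz":-0.21,"claw":1},{"x":-0.0271,"y":-0.0003,"z":0,"rx":0,"ry":0,"rz":-0.229,"claw":1}])

```text
time: 15.22
position: [0.6057, -0.0538, 0.1417]
tool_rot: [-3.141, 0.0, 2.944]
contact_force: [-0.7, 0.4, 0.2]
opening: 0.0005
gripper_force: 0.5
```

```bash
python3 - <<'E'
from h import *
st(); door()
E
```

```text
t 15.22 p [ 0.6057 -0.0538  0.1417] rpy [-180.     0.   168.7] F [-0.67  0.35  0.25] open 0.0005 q [ 0.12  0.63 -0.12  1.64  0.09  0.87  1.35]
tool th 0.133  offset 0.0160  r 0.2222  Fn 0.73 Ft -0.22
```

Call:
jog_arm(deltas=[{"x":-0.0011,"y":-0.0001,"z":0,"rx":0,"ry":0,"rz":-0.0095,"claw":1},{"x":-0.0023,"y":-0.0001,"z":0,"rx":0,"ry":0,"rz":-0.019,"claw":1},{"x":-0.0034,"y":-0.0002,"z":0,"rx":0,"ry":0,"rz":-0.0285,"claw":1},{"x":-0.0045,"y":-0.0003,"z":0,"rx":0,"ry":0,"rz":-0.038,"claw":1},{"x":-0.0057,"y":-0.0003,"z":0,"rx":0,"ry":0,"rz":-0.048,"claw":1},{"x":-0.0068,"y":-0.0004,"z":0,"rx":0,"ry":0,"rz":-0.057,"claw":1},{"x":-0.0079,"y":-0.0004,"z":0,"rx":0,"ry":0,"rz":-0.067,"claw":1},{"x":-0.009,"y":-0.0005,"z":0,"rx":0,"ry":0,"rz":-0.076,"claw":1},{"x":-0.01,"y":-0.0005,"z":0,"rx":0,"ry":0,"rz":-0.085,"claw":1}])

```text
time: 15.97
position: [0.6152, -0.0562, 0.1417]
tool_rot: [-3.141, -0.0, 2.988]
contact_force: [-2.0, 0.4, 0.9]
opening: 0.0005
gripper_force: 1.1
```

```bash
python3 - <<'E'
from h import *
st(); door()
E
```

```text
t 15.97 p [ 0.6152 -0.0562  0.1417] rpy [-180.    -0.   171.2] F [-2.03  0.37  0.93] open 0.0005 q [ 0.13  0.65 -0.13  1.61  0.1   0.89  1.39]
tool th 0.089  offset 0.0160  r 0.2223  Fn 2.06 Ft -0.06
```

Now small steps, with a force reading every few millimetres.

Call:
jog_arm(deltas=[{"x":-0.0006,"y":0,"z":0,"rx":0,"ry":0,"rz":-0.005,"claw":1},{"x":-0.0011,"y":-0.0001,"z":0,"rx":0,"ry":0,"rz":-0.0095,"claw":1},{"x":-0.0017,"y":-0.0001,"z":0,"rx":0,"ry":0,"rz":-0.014,"claw":1},{"x":-0.0023,"y":-0.0001,"z":0,"rx":0,"ry":0,"rz":-0.019,"claw":1}])

```text
time: 16.3
position: [0.6174, -0.0567, 0.1417]
tool_rot: [-3.141, -0.0, 2.998]
contact_force: [-2.7, -0.7, 1.3]
opening: 0.0004
gripper_force: 1.2
```

Call:
jog_arm(deltas=[{"x":-0.0006,"y":0,"z":0,"rx":0,"ry":0,"rz":-0.005,"claw":1},{"x":-0.0011,"y":-0.0001,"z":0,"rx":0,"ry":0,"rz":-0.0095,"claw":1},{"x":-0.0017,"y":-0.0001,"z":0,"rx":0,"ry":0,"rz":-0.014,"claw":1}])

```text
time: 16.55
position: [0.6191, -0.0571, 0.1417]
tool_rot: [-3.141, -0.0, 3.005]
contact_force: [-3.1, -1.4, 0.8]
opening: 0.0004
gripper_force: 1.2
```

Call:
jog_arm(deltas=[{"x":-0.0006,"y":0,"z":0,"rx":0,"ry":0,"rz":-0.005,"claw":1},{"x":-0.0011,"y":-0.0001,"z":0,"rx":0,"ry":0,"rz":-0.0095,"claw":1},{"x":-0.0017,"y":-0.0001,"z":0,"rx":0,"ry":0,"rz":-0.014,"claw":1},{"x":-0.0017,"y":-0.0001,"z":0,"rx":0,"ry":0,"rz":-0.014,"claw":1}])

```text
time: 16.88
position: [0.6209, -0.0574, 0.1417]
tool_rot: [-3.141, 0.0, 3.012]
contact_force: [-1.7, -0.4, 0.4]
opening: 0.0007
gripper_force: 1.1
```

Call:
jog_arm(deltas=[{"x":-0.0006,"y":0,"z":0,"rx":0,"ry":0,"rz":-0.005,"claw":1},{"x":-0.0011,"y":-0.0001,"z":0,"rx":0,"ry":0,"rz":-0.0095,"claw":1},{"x":-0.0017,"y":-0.0001,"z":0,"rx":0,"ry":0,"rz":-0.014,"claw":1},{"x":-0.0017,"y":-0.0001,"z":0,"rx":0,"ry":0,"rz":-0.014,"claw":1}])

```text
time: 17.22
position: [0.6225, -0.0576, 0.1416]
tool_rot: [-3.141, 0.0, 3.02]
contact_force: [-1.7, -0.8, 0.2]
opening: 0.0005
gripper_force: 1.2
```

Call:
jog_arm(deltas=[{"x":-0.0006,"y":0,"z":0,"rx":0,"ry":0,"rz":-0.005,"claw":1},{"x":-0.0011,"y":-0.0001,"z":0,"rx":0,"ry":0,"rz":-0.0095,"claw":1},{"x":-0.0017,"y":-0.0001,"z":0,"rx":0,"ry":0,"rz":-0.014,"claw":1},{"x":-0.0017,"y":-0.0001,"z":0,"rx":0,"ry":0,"rz":-0.014,"claw":1}])

```text
time: 17.55
position: [0.6242, -0.0579, 0.1416]
tool_rot: [-3.141, -0.0, 3.027]
contact_force: [-2.8, -0.8, 1.6]
opening: 0.0004
gripper_force: 1.3
```

Call:
jog_arm(deltas=[{"x":-0.0006,"y":0,"z":0,"rx":0,"ry":0,"rz":-0.005,"claw":1},{"x":-0.0011,"y":-0.0001,"z":0,"rx":0,"ry":0,"rz":-0.0095,"claw":1},{"x":-0.0017,"y":-0.0001,"z":0,"rx":0,"ry":0,"rz":-0.014,"claw":1},{"x":-0.0017,"y":-0.0001,"z":0,"rx":0,"ry":0,"rz":-0.014,"claw":1}])

```text
time: 17.88
position: [0.6259, -0.0582, 0.1416]
tool_rot: [-3.141, -0.0, 3.035]
contact_force: [-3.2, -1.2, 0.2]
opening: 0.0003
gripper_force: 1.4
```

Call:
jog_arm(deltas=[{"x":-0.0006,"y":0,"z":0,"rx":0,"ry":0,"rz":-0.005,"claw":1},{"x":-0.0011,"y":-0.0001,"z":0,"rx":0,"ry":0,"rz":-0.0095,"claw":1},{"x":-0.0017,"y":-0.0001,"z":0,"rx":0,"ry":0,"rz":-0.014,"claw":1},{"x":-0.0017,"y":-0.0001,"z":0,"rx":0,"ry":0,"rz":-0.014,"claw":1}])

```text
time: 18.22
position: [0.6276, -0.0585, 0.1416]
tool_rot: [-3.141, -0.0, 3.042]
contact_force: [-3.5, -0.8, 1.5]
opening: 0.0003
gripper_force: 1.4
```

Call:
jog_arm(deltas=[{"x":-0.0006,"y":0,"z":0,"rx":0,"ry":0,"rz":-0.005,"claw":1},{"x":-0.0011,"y":-0.0001,"z":0,"rx":0,"ry":0,"rz":-0.0095,"claw":1},{"x":-0.0017,"y":-0.0001,"z":0,"rx":0,"ry":0,"rz":-0.014,"claw":1},{"x":-0.0017,"y":-0.0001,"z":0,"rx":0,"ry":0,"rz":-0.014,"claw":1}])

```text
time: 18.55
position: [0.6292, -0.0588, 0.1416]
tool_rot: [-3.141, -0.0, 3.049]
contact_force: [-3.3, -1.3, 1.8]
opening: 0.0005
gripper_force: 1.5
```

Call:
jog_arm(deltas=[{"x":-0.0006,"y":0,"z":0,"rx":0,"ry":0,"rz":-0.005,"claw":1},{"x":-0.0011,"y":-0.0001,"z":0,"rx":0,"ry":0,"rz":-0.0095,"claw":1},{"x":-0.0017,"y":-0.0001,"z":0,"rx":0,"ry":0,"rz":-0.014,"claw":1},{"x":-0.0017,"y":-0.0001,"z":0,"rx":0,"ry":0,"rz":-0.014,"claw":1}])

```text
time: 18.88
position: [0.6309, -0.0591, 0.1416]
tool_rot: [-3.141, -0.0, 3.056]
contact_force: [-3.8, -2.1, 1.2]
opening: 0.0006
gripper_force: 1.6
```

Call:
jog_arm(deltas=[{"x":-0.0006,"y":0,"z":0,"rx":0,"ry":0,"rz":-0.005,"claw":1},{"x":-0.0011,"y":-0.0001,"z":0,"rx":0,"ry":0,"rz":-0.0095,"claw":1},{"x":-0.0017,"y":-0.0001,"z":0,"rx":0,"ry":0,"rz":-0.014,"claw":1},{"x":-0.0017,"y":-0.0001,"z":0,"rx":0,"ry":0,"rz":-0.014,"claw":1}])

```text
time: 19.22
position: [0.6326, -0.0593, 0.1416]
tool_rot: [-3.141, -0.0, 3.064]
contact_force: [-2.6, -1.3, 1.4]
opening: 0.0003
gripper_force: 1.6
```

Call:
jog_arm(deltas=[{"x":-0.0006,"y":0,"z":0,"rx":0,"ry":0,"rz":-0.005,"claw":1},{"x":-0.0011,"y":-0.0001,"z":0,"rx":0,"ry":0,"rz":-0.0095,"claw":1},{"x":-0.0017,"y":-0.0001,"z":0,"rx":0,"ry":0,"rz":-0.014,"claw":1},{"x":-0.0017,"y":-0.0001,"z":0,"rx":0,"ry":0,"rz":-0.014,"claw":1}])

```text
time: 19.55
position: [0.6343, -0.0596, 0.1416]
tool_rot: [-3.141, 0.0, 3.071]
contact_force: [-3.6, -2.5, 1.2]
opening: 0.0006
gripper_force: 1.7
```

Call:
jog_arm(deltas=[{"x":-0.0006,"y":0,"z":0,"rx":0,"ry":0,"rz":-0.005,"claw":1},{"x":-0.0011,"y":-0.0001,"z":0,"rx":0,"ry":0,"rz":-0.0095,"claw":1},{"x":-0.0017,"y":-0.0001,"z":0,"rx":0,"ry":0,"rz":-0.014,"claw":1},{"x":-0.0017,"y":-0.0001,"z":0,"rx":0,"ry":0,"rz":-0.014,"claw":1}])

```text
time: 19.88
position: [0.636, -0.0598, 0.1416]
tool_rot: [-3.141, 0.0, 3.078]
contact_force: [-3.3, -1.2, 1.6]
opening: 0.0003
gripper_force: 1.8
```

Call:
jog_arm(deltas=[{"x":-0.0006,"y":0,"z":0,"rx":0,"ry":0,"rz":-0.005,"claw":1},{"x":-0.0011,"y":-0.0001,"z":0,"rx":0,"ry":0,"rz":-0.0095,"claw":1},{"x":-0.0017,"y":-0.0001,"z":0,"rx":0,"ry":0,"rz":-0.014,"claw":1},{"x":-0.0017,"y":-0.0001,"z":0,"rx":0,"ry":0,"rz":-0.014,"claw":1}])

```text
time: 20.22
position: [0.6377, -0.06, 0.1416]
tool_rot: [-3.141, 0.0, 3.086]
contact_force: [-3.7, -1.5, 0.7]
opening: 0.0006
gripper_force: 1.8
```

Call:
jog_arm(deltas=[{"x":-0.0006,"y":0,"z":0,"rx":0,"ry":0,"rz":-0.005,"claw":1},{"x":-0.0011,"y":-0.0001,"z":0,"rx":0,"ry":0,"rz":-0.0095,"claw":1},{"x":-0.0017,"y":-0.0001,"z":0,"rx":0,"ry":0,"rz":-0.014,"claw":1},{"x":-0.0017,"y":-0.0001,"z":0,"rx":0,"ry":0,"rz":-0.014,"claw":1}])

```text
time: 20.55
position: [0.6382, -0.0601, 0.1416]
tool_rot: [-3.141, -0.003, 3.093]
contact_force: [-6.1, -2.0, 2.9]
opening: 0.0005
gripper_force: 3.1
```

Call:
jog_arm(deltas=[{"x":-0.0005,"y":0,"z":0,"rx":0,"ry":0,"rz":-0.004,"claw":1},{"x":-0.001,"y":0,"z":0,"rx":0,"ry":0,"rz":-0.008,"claw":1},{"x":-0.001,"y":0,"z":0,"rx":0,"ry":0,"rz":-0.008,"claw":1}])

```text
time: 20.8
position: [0.6386, -0.0602, 0.1416]
tool_rot: [-3.141, -0.004, 3.097]
contact_force: [-8.0, -2.4, 3.4]
opening: 0.0004
gripper_force: 3.7
```

Call:
jog_arm(deltas=[{"x":-0.0005,"y":0,"z":0,"rx":0,"ry":0,"rz":-0.004,"claw":1},{"x":-0.001,"y":0,"z":0,"rx":0,"ry":0,"rz":-0.008,"claw":1},{"x":-0.001,"y":0,"z":0,"rx":0,"ry":0,"rz":-0.008,"claw":1}])

```text
time: 21.05
position: [0.6393, -0.0603, 0.1416]
tool_rot: [-3.141, -0.005, 3.101]
contact_force: [-7.7, -2.4, 4.9]
opening: 0.0002
gripper_force: 4.0
```

Call:
jog_arm(deltas=[{"x":-0.0005,"y":0,"z":0,"rx":0,"ry":0,"rz":-0.004,"claw":1},{"x":-0.001,"y":0,"z":0,"rx":0,"ry":0,"rz":-0.008,"claw":1},{"x":-0.001,"y":0,"z":0,"rx":0,"ry":0,"rz":-0.008,"claw":1}])

```text
time: 21.3
position: [0.64, -0.0604, 0.1416]
tool_rot: [-3.141, -0.005, 3.105]
contact_force: [-8.5, -2.5, 4.5]
opening: 0.0005
gripper_force: 4.3
```

Call:
jog_arm(deltas=[{"x":-0.0005,"y":0,"z":0,"rx":0,"ry":0,"rz":-0.004,"claw":1},{"x":-0.001,"y":0,"z":0,"rx":0,"ry":0,"rz":-0.008,"claw":1},{"x":-0.001,"y":0,"z":0,"rx":0,"ry":0,"rz":-0.008,"claw":1}])

```text
time: 21.55
position: [0.6407, -0.0605, 0.1416]
tool_rot: [-3.141, -0.006, 3.109]
contact_force: [-9.4, -1.6, 4.7]
opening: 0.0007
gripper_force: 4.6
```

Call:
jog_arm(deltas=[{"x":-0.0005,"y":0,"z":0,"rx":0,"ry":0,"rz":-0.004,"claw":1},{"x":-0.001,"y":0,"z":0,"rx":0,"ry":0,"rz":-0.008,"claw":1},{"x":-0.001,"y":0,"z":0,"rx":0,"ry":0,"rz":-0.008,"claw":1}])

```text
time: 21.8
position: [0.6419, -0.0606, 0.1416]
tool_rot: [-3.141, -0.005, 3.113]
contact_force: [-8.3, -2.5, 3.7]
opening: 0.0005
gripper_force: 3.9
```

Call:
jog_arm(deltas=[{"x":-0.0005,"y":0,"z":0,"rx":0,"ry":0,"rz":-0.004,"claw":1},{"x":-0.001,"y":0,"z":0,"rx":0,"ry":0,"rz":-0.008,"claw":1},{"x":-0.001,"y":0,"z":0,"rx":0,"ry":0,"rz":-0.008,"claw":1}])

```text
time: 22.05
position: [0.6452, -0.0604, 0.1417]
tool_rot: [-3.141, -0.0, 3.118]
contact_force: [-4.9, -2.7, 1.5]
opening: 0.0006
gripper_force: 2.2
```

The force dropped from about 9 N to 5 N while the door jumped forward 3 mm, so the bolt has snapped in. Backing off slowly.

Call:
jog_arm(deltas=[{"x":0.001,"y":0,"z":0,"rx":0,"ry":0,"rz":0,"claw":1},{"x":0.002,"y":0,"z":0,"rx":0,"ry":0,"rz":0,"claw":1},{"x":0.003,"y":0,"z":0,"rx":0,"ry":0,"rz":0,"claw":1},{"x":0.005,"y":0,"z":0,"rx":0,"ry":0,"rz":0,"claw":1},{"x":0.008,"y":0,"z":0,"rx":0,"ry":0,"rz":0,"claw":1},{"x":0.015,"y":0,"z":0,"rx":0,"ry":0,"rz":0,"claw":1},{"x":0.03,"y":0,"z":0,"rx":0,"ry":0,"rz":0,"claw":1},{"x":0.05,"y":0,"z":0,"rx":0,"ry":0,"rz":0,"claw":1},{"x":0.08,"y":0,"z":0,"rx":0,"ry":0,"rz":0,"claw":1},{"x":0.1,"y":0,"z":-0.03,"rx":0,"ry":0,"rz":0,"claw":1},{"x":0.1,"y":0,"z":-0.07,"rx":0,"ry":0,"rz":0,"claw":1},{"x":0.1,"y":0,"z":-0.07,"rx":0,"ry":0,"rz":0,"claw":1}])

```text
time: 23.05
position: [0.5483, -0.0577, 0.2187]
tool_rot: [-3.141, 0.014, 3.118]
contact_force: [1.3, -0.0, 0.6]
opening: 0.0005
gripper_force: 0.0
```

```bash
python3 - <<'E'
from h import *
st()
im,d=snapshot("scene"); cv2.imwrite("pics/s3.png",cv2.resize(im[90:330,100:420,::-1],None,fx=2.5,fy=2.5))
C=cloud("scene",d); Z=C[:,:,2]
m=(Z>.08)&(Z<.183)&(C[:,:,0]>.6)&(C[:,:,0]<.68)&(C[:,:,1]>-.09)&(C[:,:,1]<.15)
im2,d2=snapshot("top"); C2=cloud("top",d2); Z2=C2[:,:,2]
m2=(Z2>.178)&(Z2<.2)&(C2[:,:,0]>.58)&(C2[:,:,0]<.7)
for y in np.arange(-.12,.2,.03):
    q=C2[m2&(abs(C2[:,:,1]-y)<.01)]; print(round(y,2),len(q),np.percentile(q[:,0],[2,10]).round(4) if len(q) else "")
E
```

```text
t 23.05 p [ 0.5483 -0.0577  0.2187] rpy [-180.     0.8  178.7] F [ 1.33 -0.03  0.62] open 0.0005 q [ 0.19  0.46 -0.19  1.72  0.1   0.96  1.51]
-0.12 67 [0.6676 0.6705]
-0.09 108 [0.6517 0.656 ]
-0.06 100 [0.6511 0.6533]
-0.03 93 [0.653  0.6564]
0.0 101 [0.6543 0.6565]
0.03 91 [0.6545 0.6566]
0.06 85 [0.6548 0.657 ]
0.09 87 [0.6566 0.6599]
0.12 76 [0.6565 0.6589]
0.15 63 [0.6574 0.6601]
0.18 20 [0.689  0.6895]
```

View pics/s3.png

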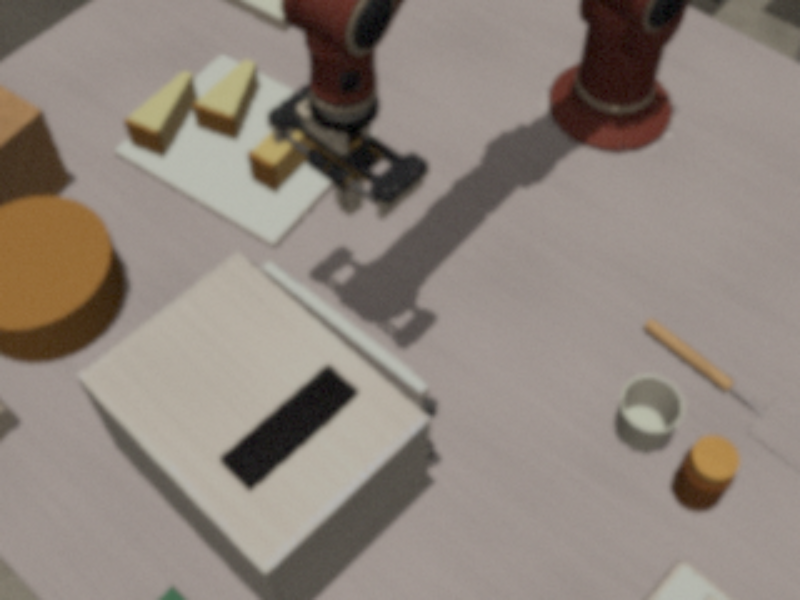

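The door edge lies flat along the cabinet front, from (268,265) to (425,385), at about -0.04 rad. It is held with the arm clear, and the block and bystanders are in place.

```bash
python3 -c "
from bench import hand_in
print(hand_in())"
```

```text
the job is handed in; nothing more can be done
None
```

I put the cheese block flat within about 2 mm of the middle of the board's clear half, then pushed the door shut until the latch clicked; it stayed closed with the arm clear, force readings while pushing peaked near 11 N, and the job was handed in at about 23 s (no verdict came back).

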